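# Make up two pump service kits

## Task

Make up the two pump service kits from the stock on the bench. In the L-shaped tray: the slim red-handled pick in the long slot and one cap nut in the square pocket; in the rectangular tray: the marker pen in the long slot, and the roll of tape and the other cap nut in the two square pockets, one in each, whichever way round. Everything must lie flat on the tray's floor inside its own slot or pocket; leave the rubber seal ring and the yellow screwdriver where they are.

Things in the scene. Friction and masses are not known exactly. Their poses are not given: they have to be found in the camera images.
- l_tray: L-shaped kit tray with one slot and one pocket, fixed; grey, 10 mm high, floor 4 mm thick, rims and webs 6 mm above the floor. Origin on the underside, z up. Inside sizes: slot 40 (x) by 190 mm (y), centre at x -49, y 0 mm; square pocket 82 x 82 mm, centre at x +28, y +54 mm (beside the +y end of the slot). Web between slot and pocket 16 mm wide, outer rims 5 mm
- rect_tray: rectangular kit tray (148 x 186 mm) with one slot and two pockets, fixed; grey, 10 mm high, floor 4 mm thick, rims and webs 6 mm above the floor. Origin on the underside, z up. Inside sizes: slot 40 (x) by 165 mm (y), centre at x -49, y 0 mm; square pockets 82 x 82 mm, centres at x +28, y -47 and x +28, y +47 mm. Web between slot and pockets 16 mm wide, between the pockets 12 mm
- nut_a_mid (a point): castellated cap nut, black, with ribs round its side and a hole in its top, standing on its flat foot: 57 mm across, 34 mm high, 45 g; the twin of the other cap nut, either may serve for either. This point is its centre, half-way up (17 mm); z is up
- nut_b_mid (a point): castellated cap nut, black, with ribs round its side and a hole in its top, standing on its flat foot: 57 mm across, 34 mm high, 45 g; the twin of the other cap nut, either may serve for either. This point is its centre, half-way up (17 mm); z is up
- roll_mid (a point): roll of black tape with a pale cardboard core, lying flat: 60 mm across (59 to 62), 19 mm high, 50 g; lower and smaller than the black seal ring, and the hole shows the pale core. This point is its centre, half-way up (9.5 mm); z is up. It is grasped across its outside
- pick_mid (a point): slim pick like a small screwdriver, red handle, lying flat: 165 mm long along its y axis, 90 g. Handle 17 mm wide, 15 mm high, from y +8 to +82 mm; thin shank (6 mm, 7 mm above the bench) from y +8 to -82 mm. It balances in the handle: grip it across the handle about y +35 mm. This point is half-way along and half-way up (7.5 mm)
- pen_mid (a point): fat marker pen, white and blue, lying flat: 135 mm long along its y axis, 17 mm thick, 20 g; it may roll about its y axis, so its z need not point up. This point is its centre, half-way along and half-way up (8 mm)
- ring_mid (a point): black rubber seal ring, the largest round thing, black all over when seen from above: 69 mm across, 30 mm high, behind the work; it belongs in no kit and stays where it is. This point is its centre, half-way up
- driver_mid (a point): screwdriver with a yellow handle, 205 mm long along its y axis, 27 mm wide, 24 mm high, behind the work; it belongs in no kit and stays where it is. This point is half-way along and half-way up

How it is judged (in metres and radians):
At the end, for the whole second after the job is handed in: Pick and one cap nut in the L-shaped tray, pen, tape roll and the other cap nut in the rectangular one, each in its own slot or pocket: centre within about 14 mm of that of the slot or pocket (pen 17 mm lengthwise), down on the floor within 3.5 mm, level within 0.05 rad (x of pick_mid in the frame of l_tray between -0.0625 and -0.0355 m and y of pick_mid in the frame of l_tray between -0.0145 and 0.0145 m and z of pick_mid in the frame of l_tray between 0.008 and 0.015 m and angle between pick_mid's own y axis and vertical between 1.52 and 1.62 rad and x of pen_mid in the frame of rect_tray between -0.063 and -0.035 m and y of pen_mid in the frame of rect_tray between -0.017 and 0.017 m and z of pen_mid in the frame of rect_tray between 0.0085 and 0.0155 m and angle between pen_mid's own y axis and vertical between 1.52 and 1.62 rad and ((x of nut_a_mid in the frame of l_tray between 0.0135 and 0.0425 m and y of nut_a_mid in the frame of l_tray between 0.0395 and 0.0685 m and z of nut_a_mid in the frame of l_tray between 0.0175 and 0.0245 m and angle between each of nut_a_mid, nut_b_mid, roll_mid's own z axis and vertical below 0.06 rad and x of nut_b_mid in the frame of rect_tray between 0.0135 and 0.0425 m and y of nut_b_mid in the frame of rect_tray between -0.0615 and -0.0325 m and z of nut_b_mid in the frame of rect_tray between 0.0175 and 0.0245 m and x of roll_mid in the frame of rect_tray between 0.0145 and 0.0415 m and y of roll_mid in the frame of rect_tray between 0.0335 and 0.0605 m and z of roll_mid in the frame of rect_tray between 0.01 and 0.017 m) or (x of nut_a_mid in the frame of l_tray between 0.0135 and 0.0425 m and y of nut_a_mid in the frame of l_tray between 0.0395 and 0.0685 m and z of nut_a_mid in the frame of l_tray between 0.0175 and 0.0245 m and angle between each of nut_a_mid, nut_b_mid, roll_mid's own z axis and vertical below 0.06 rad and x of nut_b_mid in the frame of rect_tray between 0.0135 and 0.0425 m and y of nut_b_mid in the frame of rect_tray between 0.0325 and 0.0615 m and z of nut_b_mid in the frame of rect_tray between 0.0175 and 0.0245 m and x of roll_mid in the frame of rect_tray between 0.0145 and 0.0415 m and y of roll_mid in the frame of rect_tray between -0.0605 and -0.0335 m and z of roll_mid in the frame of rect_tray between 0.01 and 0.017 m) or (x of nut_b_mid in the frame of l_tray between 0.0135 and 0.0425 m and y of nut_b_mid in the frame of l_tray between 0.0395 and 0.0685 m and z of nut_b_mid in the frame of l_tray between 0.0175 and 0.0245 m and angle between each of nut_b_mid, nut_a_mid, roll_mid's own z axis and vertical below 0.06 rad and x of nut_a_mid in the frame of rect_tray between 0.0135 and 0.0425 m and y of nut_a_mid in the frame of rect_tray between -0.0615 and -0.0325 m and z of nut_a_mid in the frame of rect_tray between 0.0175 and 0.0245 m and x of roll_mid in the frame of rect_tray between 0.0145 and 0.0415 m and y of roll_mid in the frame of rect_tray between 0.0335 and 0.0605 m and z of roll_mid in the frame of rect_tray between 0.01 and 0.017 m) or (x of nut_b_mid in the frame of l_tray between 0.0135 and 0.0425 m and y of nut_b_mid in the frame of l_tray between 0.0395 and 0.0685 m and z of nut_b_mid in the frame of l_tray between 0.0175 and 0.0245 m and angle between each of nut_b_mid, nut_a_mid, roll_mid's own z axis and vertical below 0.06 rad and x of nut_a_mid in the frame of rect_tray between 0.0135 and 0.0425 m and y of nut_a_mid in the frame of rect_tray between 0.0325 and 0.0615 m and z of nut_a_mid in the frame of rect_tray between 0.0175 and 0.0245 m and x of roll_mid in the frame of rect_tray between 0.0145 and 0.0415 m and y of roll_mid in the frame of rect_tray between -0.0605 and -0.0335 m and z of roll_mid in the frame of rect_tray between 0.01 and 0.017 m))); the robot touches nothing.
It fails at once if the seal ring is shifted by more than 20 mm (distance of ring_mid from where it was at the start of the episode above 0.02 m).
It fails at once if the screwdriver is shifted by more than 20 mm (distance of driver_mid from where it was at the start of the episode above 0.02 m).
It also fails if it takes over 109 s, if anything falls off the work surface, if the arm or the gripper's body presses on something with over 40 N, if the wrist force passes 120 N, or if a joint passes its speed limit or range.

## Robot

A 6-joint arm with a two-finger parallel gripper is mounted at the origin on a cart in front of the work surface, level with it; the furniture and walls round the work are solid. World frame = base frame: x ahead of the robot, y to its left, z up, the work surface at z = 0. Lengths are in mm, angles in rad, forces in N, time in s.
With the tool pointing down it reaches from about 375 to 900 mm from the base axis. Payload 3.1 kg.
Tool frame: the origin (TCP) lies on the mounting face of the last link; the fingertips stand 182 mm ahead of it and the grasp point (between the pads) lies robot.hold_point_z ahead of it (robot.hold_point_z is the distance from the TCP to the grasp point, in mm); z points along the fingers, y is the line along which they close (so a half turn about z gives the same grasp; the last joint's range is limited). The gripper opens to 87 mm and grips with 3 to 60 N. Pads are 19 mm wide; open, the fingers measure 117 mm over their backs; the gripper's body (75 mm by 190 mm) begins 51 mm behind the grasp point.
Start: joints at [-1.462, 0.527, 1.433, -0, 1.181, -0.178], TCP at [176.826, -599.442, 404.748] pointing down, gripper open.
Joint ranges: [-3.08, 3.08], [-0.75, 2.2], [0.22, 2.44], [-1.43, 4.57], [0, 2.65], [-2.85, 2.85]. Speed limits (rad/s): [2.79, 2.79, 3.14, 3.14, 3.14, 3.14].

## Interface

Orientations are given as a rotation vector (axis times angle).
In Python, from plant import robot gives the robot as it stands.
- The arm moves only by the shell command python3 -m inch 'ROWS' [FORCE]. ROWS is JSON, a list of rows, each a list of 3 entries, a list of its own where there are three numbers: the shift along the tool's x, y, z in cm, then the turn, a rotation vector about the tool's x, y, z in degrees, then the opening, from 0 (shut) to 1 (fully open). In form: [[[tx, ty, tz], [wx, wy, wz], hand], ...]. A call has 1 to 8 rows; each row is the pose to reach, as a shift and turn from the pose commanded when the call began, along the tool's axes at that moment; what a row does not reach only later rows make up. A row lasts 1/12 s, in which the tool goes at most 41.7 mm and 7.16 degrees, less where a joint would pass 70% of its speed; a pose out of reach is approached as far as the arm can. A call with a gripper value outside its range is refused whole. The fingers move at their own pace and stop on an object; FORCE is the grip in N (left out, the last holds). Time passes only in rows, so rows that repeat a pose let the fingers close. It gives the time, the measured TCP pose, the force, the opening and the grip force at its end, in the units of the state.
- robot.read_state(): the state, without advancing time (a new reading comes with each control period).
- robot.snapshot(name): name is "side" or "top"; returns the picture (384x512x3 uint8, red, green, blue); there is no depth.
- robot.calibration(name): a dict with "intrinsics" (3x3 intrinsics, pixels), "rvec" (rotation vector, rad) and "tvec" (3), from world to camera coordinates, as OpenCV has them. Camera axes: x right, y down, z forward; pixel columns grow to the right and rows downward; lengths in mm; the calibration is good to about 2 mm. A picture is of the moment at which its call begins. calibration takes no time and is no camera call.
- robot.close_job(): hands the job in; it is judged then, once.
The state is a dict: "time_s": time; "qpos": joint angles; "qd": joint speeds; "tau": joint torques, N m; "position": TCP position; "ee_rot": TCP orientation; "ft_force": force on the tool from outside, world axes, zero at the start; "ft_torque": the same for the moment, N m; "finger_gap": opening from 0.0 (shut) to 1.0 (fully open); "grasp_force": force on a finger pad.
Only numpy, scipy, OpenCV 4.12 (cv2) and the standard library are available. Lean on these libraries where they do the work, as an engineer would, in place of code of your own. Each camera call takes 0.05 s, during which the arm holds its last target. There are 200 camera calls.

## Working session

There is one attempt and no reset: what is moved stays moved. The work goes in short steps, Python scripts to look and compute and a shell command to move; the robot and the scene stay as the last step left them, time stands still between calls to the robot, and variables do not carry over. Pictures are saved under pics/ and viewed, at most 14 in all, crops included, and the job is handed in when it is done.

```bash
ls; mkdir -p pics
python3 - <<'E'
from plant import robot
import cv2
for n in("top","side"):
    im=robot.snapshot(n); cv2.imwrite(f"pics/{n}0.png",cv2.resize(im[:,:,::-1],(800,600),interpolation=cv2.INTER_CUBIC))
    print(robot.calibration(n))
print(robot.hold_point_z, robot.read_state())
E
```

```text
pics
{'intrinsics': array([[364.05106745,   0.        , 252.57690106],
       [  0.        , 364.05106745, 189.32771618],
       [  0.        ,   0.        ,   1.        ]]), 'rvec': array([ 2.16410384, -2.13182536,  0.17727614]), 'tvec': array([-25.73227895, 584.14494718, 872.78655922])}
{'intrinsics': array([[359.97397939,   0.        , 256.24979468],
       [  0.        , 359.97397939, 192.76396042],
       [  0.        ,   0.        ,   1.        ]]), 'rvec': array([ 2.20655602,  0.05871256, -0.00282524]), 'tvec': array([-572.62359906,   23.52833967, 1063.18188292])}
163.5 {'time_s': 0.1, 'qpos': array([-1.46247058e+00,  5.28382254e-01,  1.43376567e+00,  1.27458699e-05,
        1.18136933e+00, -1.78487138e-01]), 'qd': array([ 0.00144525, -0.00244362, -0.00427206,  0.00097509,  0.00019145,
       -0.00060456]), 'tau': array([-3.43626107e-04, -4.40985525e+01, -1.77150911e+01,  6.34608977e-02,
        5.33476355e-02, -3.42393446e-05]), 'position': array([ 176.814817  , -599.15420958,  403.86627519]), 'ee_rot': array([-3.10744173e+00, -4.48699639e-01, -1.24459920e-04]), 'ft_force': array([ 0.29274448, -0.43741435, -0.61302319]), 'ft_torque': array([ 0.0055213 , -0.04020211,  0.01968184]), 'grasp_force': 0.0, 'finger_gap': 0.9997931565617005}
```

View pics/top0.png

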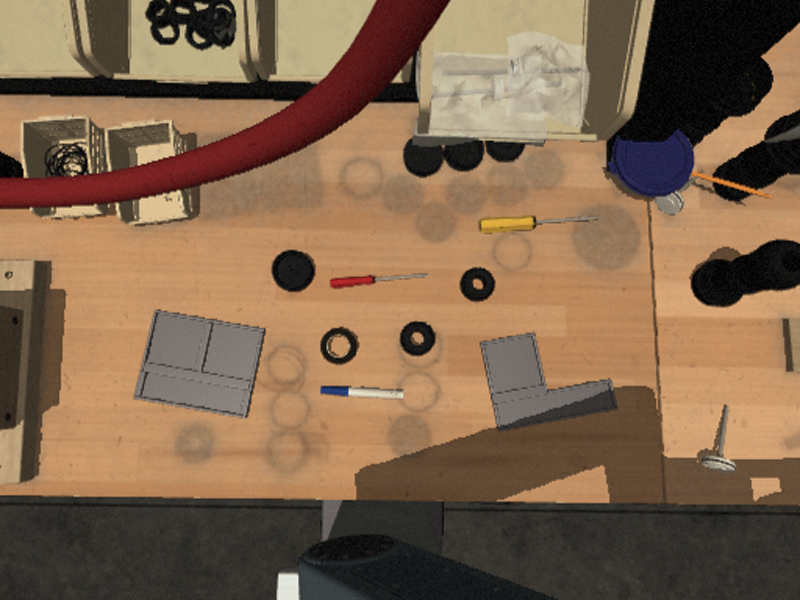

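View pics/side0.png

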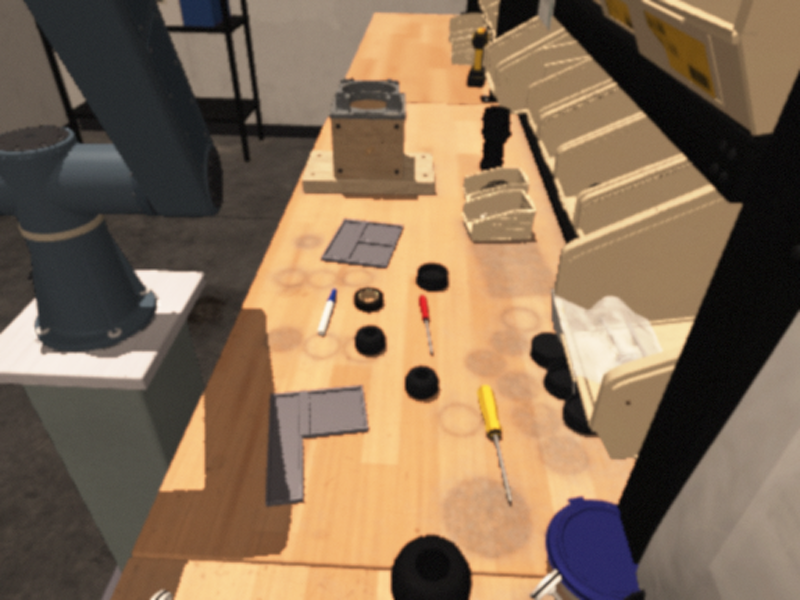

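The top view shows everything: rect tray at (200,363), L tray at (545,385), ring (293,271), pick (378,280), nuts (477,284) and (417,338), roll (338,345), pen (362,392). I'll enlarge it for pixel readings.

```bash
cat > h.py <<'E'
from plant import robot
import cv2, numpy as np
from scipy.spatial.transform import Rotation as R
def cam(n="top"):
    c=robot.calibration(n); return c["intrinsics"],cv2.Rodrigues(c["rvec"])[0],c["tvec"]
def w(u,v,z,n="top"):
    K,Rm,t=cam(n); d=Rm.T@np.linalg.inv(K)@[u,v,1]; c=-Rm.T@t
    return c+d*(z-c[2])/d[2]
def px(p,n="top"):
    K,Rm,t=cam(n); q=K@(Rm@np.asarray(p,float)+t); return q[:2]/q[2]
def crop(name,x0,y0,x1,y1,s,cam="top"):
    im=robot.snapshot(cam)[y0:y1,x0:x1,::-1]
    im=cv2.resize(im,None,fx=s,fy=s,interpolation=cv2.INTER_CUBIC)
    for i in range(x0,x1,10): cv2.line(im,((i-x0)*s,0),((i-x0)*s,8 if i%50 else 18),(0,255,0),1)
    for i in range(y0,y1,10): cv2.line(im,(0,(i-y0)*s),(8 if i%50 else 18,(i-y0)*s),(0,255,0),1)
    cv2.imwrite(f"pics/{name}.png",im)
E
python3 - <<'E'
from h import *
crop("a",80,160,240,280,5); crop("b",240,160,400,280,5)
K,Rm,t=cam(); print(-Rm.T@t); K,Rm,t=cam("side"); print(-Rm.T@t)
E
```

```text
[445.31378939  -6.51071899 951.47101215]
[ 595.91282232 -815.77828261  661.96736094]
```

View pics/a.png

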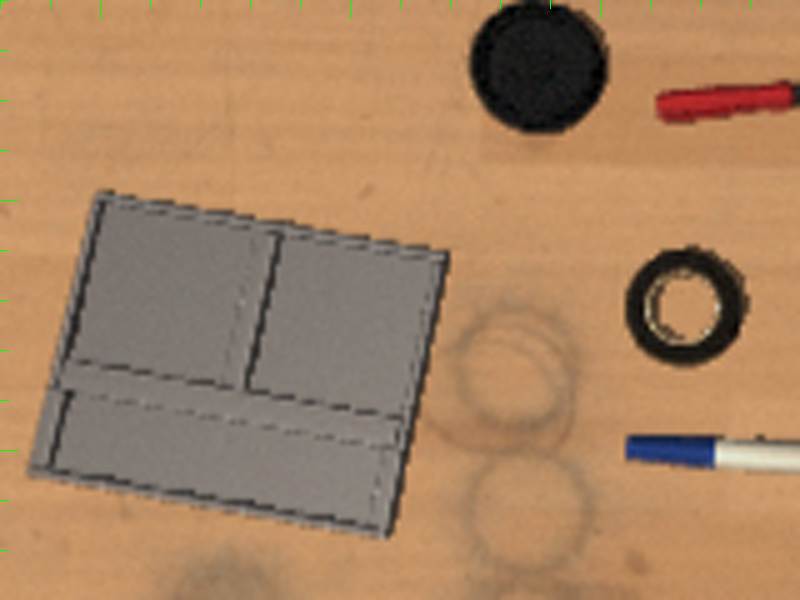

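View pics/b.png

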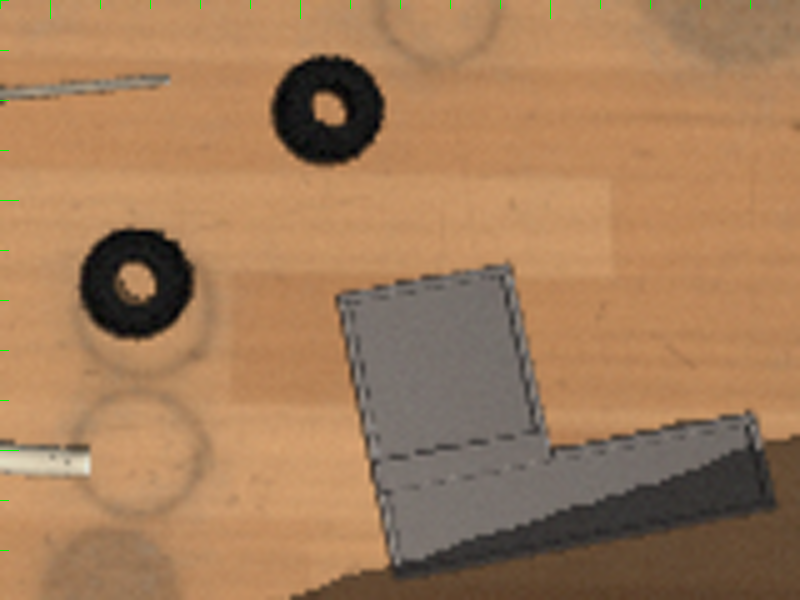

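```bash
cat > m.py <<'E'
from h import *
A=lambda x,y:(80+x/5,160+y/5); B=lambda x,y:(240+x/5,160+y/5)
def fit(loc,pix):
    P=np.array([w(*p,10)[:2] for p in pix]); L=np.array(loc,float)
    a,b=P-P.mean(0),L-L.mean(0)
    th=np.arctan2((b[:,0]*a[:,1]-b[:,1]*a[:,0]).sum(),(b*a).sum())
    Rm=np.array([[np.cos(th),-np.sin(th)],[np.sin(th),np.cos(th)]]); o=P.mean(0)-Rm@L.mean(0)
    print("res",np.round(L@Rm.T+o-P,1).tolist()); return o,Rm,th
o,Rr,th=fit([(74,93),(74,-93),(-74,-93),(-74,93)],[A(103,192),A(448,255),A(390,535),A(30,473)])
print("rect",o.round(1),th.round(3),"slot",(o+Rr@[-49,0]).round(1),"p-",(o+Rr@[28,-47]).round(1),"p+",(o+Rr@[28,47]).round(1))
o,Rr,th=fit([(74,100),(74,8),(-24,8),(-24,-100),(-74,-100),(-74,100)],[B(337,295),B(511,264),B(550,455),B(752,411),B(775,505),B(400,577)])
print("L",o.round(1),th.round(3),"slot",(o+Rr@[-49,0]).round(1),"p",(o+Rr@[28,54]).round(1))
for n,p,z in(("nut1",B(328,109),20),("nut2",B(137,284),20),("roll",A(686,306),11),("ring",A(539,67),20)): print(n,w(*p,z).round(1))
for n,a,b,za,zb in(("pick",A(657,106),B(170,78),7.5,5),("pen",A(627,447),B(90,461),8,8)):
    a,b=w(*a,za)[:2],w(*b,zb)[:2]; d=a-b; print(n,a.round(1),b.round(1),"len",np.hypot(*d).round(1),"mid",((a+b)/2).round(1),"yaxis",np.arctan2(-d[0],d[1]).round(3),"+35:",((a+b)/2+35*d/np.hypot(*d)).round(1))
s=robot.read_state(); M=R.from_rotvec(s["ee_rot"]).as_matrix(); print(s["position"],M.round(3).tolist())
E
python3 m.py
```

```text
res [[1.6, 1.9], [1.5, -1.8], [-2.4, -0.2], [-0.7, 0.1]]
rect [473.2 298.3] -0.162 slot [424.8 306.2] p- [493.2 247.4] p+ [508.4 340.1]
res [[0.3, 0.5], [1.0, 1.1], [2.6, -0.5], [0.1, -1.5], [-1.5, -1.6], [-2.5, 2.0]]
L [ 461.8 -272.5] 0.198 slot [ 413.8 -282.2] p [ 478.7 -214.1]
nut1 [ 610.3 -154.9   20. ]
nut2 [517.7 -56.2  20. ]
roll [505.1  72.6  11. ]
ring [627.4 151.8  20. ]
pick [610.   91.1] [628.2 -73.6] len 165.8 mid [619.1   8.8] yaxis 0.11 +35: [615.3  43.6]
pen [433.  100.9] [427.8 -33.5] len 134.5 mid [430.4  33.7] yaxis -0.039 +35: [431.8  68.7]
[ 176.8015485  -599.25782617  404.12560301] [[0.959, 0.283, -0.0], [0.283, -0.959, 0.001], [0.0, -0.001, -1.0]]
```

```bash
cat > g.py <<'E'
from h import *
import sys
def go(x,y,z,psi):
    s=robot.read_state(); M=R.from_rotvec(s["ee_rot"]).as_matrix(); hp=s["position"]+M@[0,0,robot.hold_point_z]
    T=np.array([[-np.sin(psi),np.cos(psi),0],[np.cos(psi),np.sin(psi),0],[0,0,-1]]).T
    # shift of the TCP so that the hold point lands on target
    tcp=np.array([x,y,z])-T@[0,0,robot.hold_point_z]
    print(round(s["time_s"],2),"hold",hp.round(1),"shift cm",(M.T@(tcp-s["position"])/10).round(2),"turn",np.degrees(R.from_matrix(M.T@T).as_rotvec()).round(2),"gap",round(s["finger_gap"],2),"gf",round(s["grasp_force"],1),"F",s["ft_force"].round(1))
a=[float(v) for v in sys.argv[1:]]
for i in range(0,len(a),4): go(*a[i:i+4])
E
python3 g.py 615 44 110 0.11
```

```text
0.2 hold [ 176.8 -599.   240.6] shift cm [ 60.22 -49.28  13.14] turn [-5.000e-02 -6.000e-02 -7.987e+01] gap 1.0 gf 0.0 F [ 0.7 -0.1  0.6]
```

```bash
python3 -m inch '[[[60.2,-49.3,13],[0,0,-79.9],1],[[60.2,-49.3,13],[0,0,-79.9],1],[[60.2,-49.3,13],[0,0,-79.9],1],[[60.2,-49.3,13],[0,0,-79.9],1],[[60.2,-49.3,13],[0,0,-79.9],1],[[60.2,-49.3,13],[0,0,-79.9],1],[[60.2,-49.3,13],[0,0,-79.9],1],[[60.2,-49.3,13],[0,0,-79.9],1]]' 20; python3 g.py 615 44 110 0.11
```

```text
time_s: 0.87
position: [362.5, -326.0, 349.6]
ee_rot: [2.508, 1.891, 0.0]
ft_force: [0.7, 0.0, 0.6]
finger_gap: 1.001
grasp_force: 0.0
0.87 hold [ 362.6 -326.   186.1] shift cm [42.51 14.1   7.61] turn [ 1.000e-02  1.000e-02 -2.226e+01] gap 1.0 gf 0.0 F [0.7 0.  0.6]
```

```bash
python3 -m inch '[[[42.5,14.1,7.6],[0,0,-22.2],1],[[42.5,14.1,7.6],[0,0,-22.2],1],[[42.5,14.1,7.6],[0,0,-22.2],1],[[42.5,14.1,7.6],[0,0,-22.2],1],[[42.5,14.1,7.6],[0,0,-22.2],1],[[42.5,14.1,7.6],[0,0,-22.2],1],[[42.5,14.1,7.6],[0,0,-22.2],1],[[42.5,14.1,7.6],[0,0,-22.2],1]]'; python3 g.py 615 44 60 0.11
```

```text
time_s: 1.53
position: [549.5, -55.3, 293.6]
ee_rot: [-2.103, -2.333, 0.0]
ft_force: [0.1, -1.1, 0.1]
finger_gap: 1.004
grasp_force: 0.0
1.53 hold [549.5 -55.3 130.1] shift cm [9.2  7.54 7.01] turn [-0.01  0.   -0.36] gap 1.0 gf 0.0 F [ 0.1 -1.1  0.1]
```

```bash
python3 -m inch '[[[9.2,7.5,7],[0,0,-0.3],0.6],[[9.2,7.5,7],[0,0,-0.3],0.6],[[9.2,7.5,7],[0,0,-0.3],0.6],[[9.2,7.5,7],[0,0,-0.3],0.6],[[9.2,7.5,7],[0,0,-0.3],0.6],[[9.2,7.5,7],[0,0,-0.3],0.6],[[9.2,7.5,7],[0,0,-0.3],0.6]]'; python3 g.py 615 44 24 0.11; python3 -c "
from h import *
crop('c',200,130,330,230,6)"
```

```text
time_s: 2.12
position: [613.3, 40.9, 224.6]
ee_rot: [2.098, 2.338, -0.001]
ft_force: [0.2, -0.5, 0.1]
finger_gap: 0.617
grasp_force: 0.0
2.12 hold [613.2  40.8  61.1] shift cm [0.29 0.21 3.71] turn [-0.02  0.02 -0.12] gap 0.62 gf 0.0 F [ 0.2 -0.5  0.1]
```

View pics/c.png

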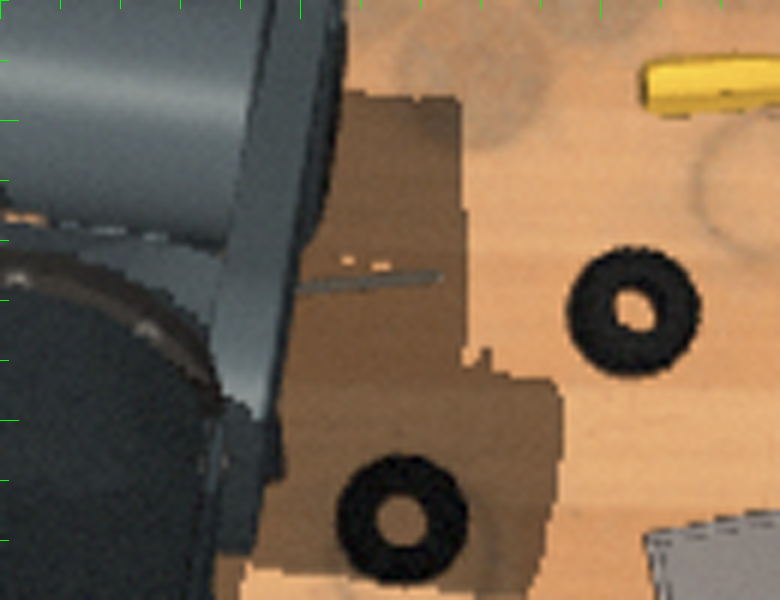

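The arm hides the handle, but the shank (tip at about (273,176)) has not moved. I'll lower and grip.

```bash
python3 -m inch '[[[0.2,0.2,2],[0,0,0],0.6],[[0.2,0.2,3.7],[0,0,0],0.6],[[0.2,0.2,3.75],[0,0,0],0.6],[[0.2,0.2,3.75],[0,0,0],0],[[0.2,0.2,3.75],[0,0,0],0],[[0.2,0.2,3.75],[0,0,0],0],[[0.2,0.2,3.75],[0,0,0],0],[[0.2,0.2,3.75],[0,0,0],0]]' 20;  python3 -m inch '[[[0,0,0],[0,0,0],0],[[0,0,0],[0,0,0],0],[[0,0,-3],[0,0,0],0],[[0,0,-6],[0,0,0],0],[[0,0,-6],[0,0,0],0]]';python3 g.py 407 -248 90 0.198
```

```text
time_s: 2.83
position: [615.7, 44.0, 187.5]
ee_rot: [2.097, 2.338, 0.001]
ft_force: [0.1, -0.1, -0.3]
finger_gap: 0.305
grasp_force: 0.0
time_s: 3.25
position: [617.5, 44.3, 251.4]
ee_rot: [2.092, 2.334, 0.009]
ft_force: [1.0, -0.4, 0.4]
finger_gap: 0.168
grasp_force: 20.0
3.25 hold [619.   44.1  87.9] shift cm [-26.76 -24.1   -0.38] turn [ 0.53  0.14 -5.1 ] gap 0.17 gf 20.0 F [ 1.  -0.4  0.4]
```

```bash
python3 -m inch '[[[-6,-5.4,-0.4],[0,0,-1],0],[[-10,-9,-0.4],[0,0,-2],0],[[-13,-11.7,-0.4],[0,0,-3],0],[[-16,-14.4,-0.4],[0,0,-4],0],[[-19,-17.1,-0.4],[0,0,-5],0],[[-22,-19.8,-0.4],[0,0,-5],0],[[-24.5,-22,-0.4],[0,0,-5],0],[[-26.8,-24.1,-0.4],[0,0,-5],0]]'; python3 -m inch '[[[0,0,0],[0,0,0],0],[[0,0,0],[0,0,0],0],[[0,0,0],[0,0,0],0]]';python3 g.py 407 -248 31 0.198; python3 -c "
from h import *
crop('d',230,170,430,320,4); crop('e',100,200,280,335,4,'side')"
```

```text
time_s: 3.92
position: [419.5, -227.5, 250.4]
ee_rot: [-1.993, -2.429, 0.0]
ft_force: [2.2, -1.0, -0.7]
finger_gap: 0.169
grasp_force: 20.0
time_s: 4.17
position: [420.8, -226.3, 250.4]
ee_rot: [-1.995, -2.426, -0.001]
ft_force: [-1.4, -0.1, -1.3]
finger_gap: 0.169
grasp_force: 20.0
4.17 hold [ 420.7 -226.2   86.9] shift cm [-1.87 -1.77  5.59] turn [-0.01 -0.04 -0.18] gap 0.17 gf 20.0 F [-1.4 -0.1 -1.3]
```

View pics/e.png

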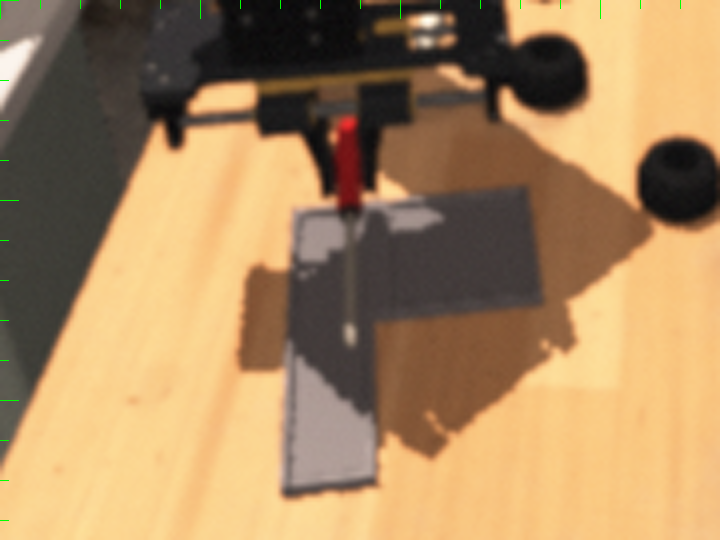

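The pick hangs in the fingers: handle end near side pixel (187,230), tip near (187.5,284). I'll check both against where they should be.

```bash
python3 -c "
from h import *
h=np.array([420.7,-226.2,70.4]); y=np.array([-np.sin(.198),np.cos(.198),0])
for d in(-117,-27,47): print(d,px(h+d*y,'side').round(1))
print(px(h-117*y+[0,0,10],'side').round(1))"
```

```text
-117 [186.5 284.4]
-27 [186.5 252.6]
47 [186.5 230.5]
[186.  281.2]
```

```bash
python3 -m inch '[[[-1.8,-1.7,2],[0,0,0],0],[[-1.8,-1.7,3.5],[0,0,0],0],[[-1.85,-1.75,4.8],[0,0,0],0],[[-1.85,-1.75,5.6],[0,0,0],0],[[-1.85,-1.75,5.65],[0,0,0],0],[[-1.85,-1.75,5.65],[0,0,0],0],[[-1.85,-1.75,5.65],[0,0,0],0]]';python3 g.py 407 -248 29.5 0.198
```

```text
time_s: 4.85
position: [407.9, -247.2, 194.4]
ee_rot: [1.991, 2.429, -0.0]
ft_force: [0.6, 0.7, -1.8]
finger_gap: 0.165
grasp_force: 20.0
4.85 hold [ 408.  -247.3   30.9] shift cm [-0.06 -0.1   0.14] turn [ 0.02  0.03 -0.01] gap 0.17 gf 20.0 F [ 0.6  0.7 -1.8]
```

```bash
python3 -m inch '[[[-0.05,-0.1,0.12],[0,0,0],0.17],[[-0.05,-0.1,0.12],[0,0,0],0.34],[[-0.05,-0.1,0.12],[0,0,0],0.34],[[-0.05,-0.1,0.12],[0,0,0],0.34],[[0,0,-2],[0,0,0],0.34],[[0,0,-6],[0,0,0],0.34],[[0,0,-8],[0,0,0],1],[[0,0,-8],[0,0,0],1]]';python3 g.py 610 -155 90 0.198 610 -155 30 .198
```

```text
time_s: 5.52
position: [408.2, -248.7, 277.9]
ee_rot: [1.988, 2.421, -0.001]
ft_force: [-0.0, -0.3, 0.3]
finger_gap: 0.416
grasp_force: 0.0
5.52 hold [ 409.2 -249.7  114.4] shift cm [ 5.28 21.61  2.5 ] turn [ 0.28  0.41 -0.11] gap 0.42 gf 0.0 F [-0.  -0.3  0.3]
5.52 hold [ 409.2 -249.7  114.4] shift cm [ 5.32 21.58  8.5 ] turn [ 0.28  0.41 -0.11] gap 0.42 gf 0.0 F [-0.  -0.3  0.3]
```

```bash
python3 -m inch '[[[5.3,21.6,2.5],[0,0,0],1],[[5.3,21.6,2.5],[0,0,0],1],[[5.3,21.6,2.5],[0,0,0],1],[[5.3,21.6,2.5],[0,0,0],1],[[5.3,21.6,2.5],[0,0,0],1],[[5.3,21.6,2.5],[0,0,0],1],[[5.3,21.6,2.5],[0,0,0],1],[[5.3,21.6,2.5],[0,0,0],1]]';python3 g.py 610 -155 30 0.198; python3 -c "
from h import *
crop('f',250,180,410,300,5)"
```

```text
time_s: 6.18
position: [608.7, -153.1, 247.8]
ee_rot: [-1.99, -2.428, 0.002]
ft_force: [-0.9, -0.0, -0.3]
finger_gap: 0.969
grasp_force: 0.0
6.18 hold [ 608.3 -153.    84.3] shift cm [-0.22  0.1   5.43] turn [-0.12 -0.06 -0.01] gap 0.97 gf 0.0 F [-0.9 -0.  -0.3]
```

View pics/f.png

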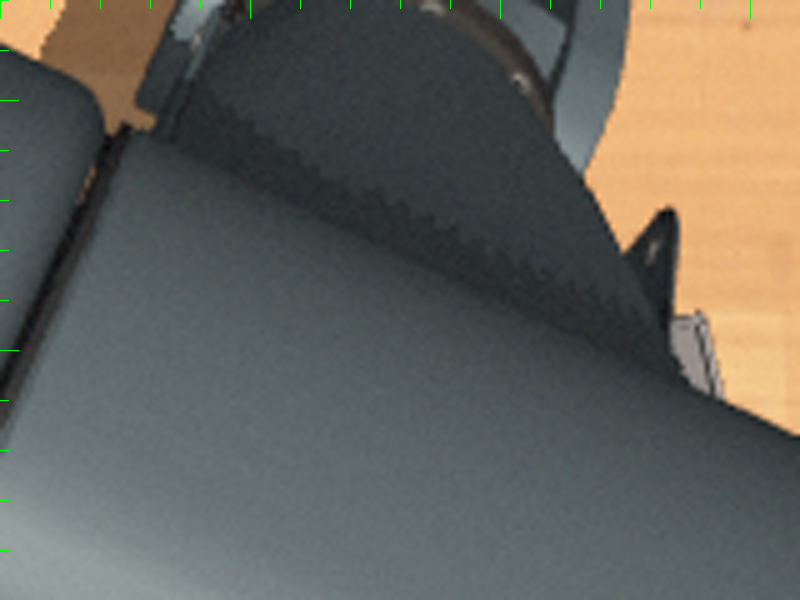

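The arm blocks the top view, so I'll go on by the measured position.

```bash
python3 -m inch '[[[-0.2,0.1,2],[0,0,0],1],[[-0.2,0.1,4.5],[0,0,0],1],[[-0.2,0.1,5.4],[0,0,0],1],[[-0.2,0.1,5.4],[0,0,0],1],[[-0.2,0.1,5.4],[0,0,0],0.4],[[-0.2,0.1,5.4],[0,0,0],0.4],[[-0.2,0.1,5.4],[0,0,0],0.4],[[-0.2,0.1,5.4],[0,0,0],0.4]]' 20; python3 -m inch '[[[0,0,0],[0,0,0],0.4],[[0,0,0],[0,0,0],0.4],[[0,0,0],[0,0,0],0.4],[[0,0,-2.5],[0,0,0],0.4],[[0,0,-5],[0,0,0],0.4],[[0,0,-5],[0,0,0],0.4]]';python3 g.py 479 -214 80 0.198
```

```text
time_s: 6.9
position: [610.5, -155.9, 196.3]
ee_rot: [1.992, 2.426, 0.001]
ft_force: [0.1, -0.7, -0.5]
finger_gap: 0.783
grasp_force: 0.0
time_s: 7.4
position: [611.8, -156.1, 249.3]
ee_rot: [1.988, 2.422, 0.003]
ft_force: [0.5, 0.1, 0.2]
finger_gap: 0.644
grasp_force: 20.0
7.4 hold [ 613.  -156.7   85.8] shift cm [ -3.09 -14.16   0.5 ] turn [ 0.38  0.27 -0.1 ] gap 0.64 gf 20.0 F [0.5 0.1 0.2]
```

```bash
python3 -m inch '[[[-0.7,-3.3,0.3],[0,0,0],0.4],[[-1.5,-6.6,0.5],[0,0,0],0.4],[[-2.1,-9.5,0.5],[0,0,0],0.4],[[-2.7,-12,0.5],[0,0,0],0.4],[[-3.1,-14.1,0.5],[0,0,0],0.4],[[-3.1,-14.1,0.5],[0,0,0],0.4],[[-3.1,-14.1,0.5],[0,0,0],0.4],[[-3.1,-14.1,0.5],[0,0,0],0.4]]' ;python3 g.py 479 -214 38 0.198
```

```text
time_s: 8.07
position: [478.7, -213.7, 240.0]
ee_rot: [1.993, 2.427, 0.001]
ft_force: [-0.7, 0.1, -0.4]
finger_gap: 0.64
grasp_force: 20.0
8.07 hold [ 478.9 -213.7   76.5] shift cm [-0.04  0.02  3.85] turn [ 0.06  0.05 -0.13] gap 0.64 gf 20.0 F [-0.7  0.1 -0.4]
```

```bash
python3 -c "
from h import *
crop('g',110,200,270,320,5,'side')"
```

```text
(no output)
```

View pics/g.png

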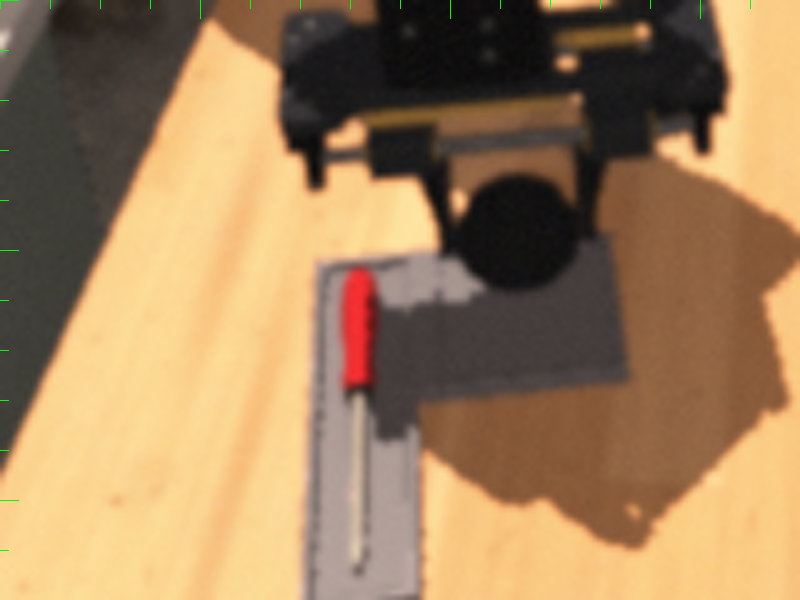

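The pick lies in its slot (handle end at crop (358,270), tip (357,570)). The held nut is too dark to judge its level, so I'll brighten it.

Run:
```python
from h import *
im=robot.snapshot("side")[220:275,180:245,::-1].astype(float)
im=np.clip(im*3.5,0,255).astype(np.uint8)
cv2.imwrite("pics/g2.png",cv2.resize(im,None,fx=10,fy=10,interpolation=cv2.INTER_CUBIC))
c=np.array([478.9,-213.7,0]); a=np.linspace(0,6.28,60)
for z in(76.5-32,76.5-32+34):
    P=np.array([px(c+[28.5*np.cos(t),28.5*np.sin(t),z],"side") for t in a]); print(z,P.min(0).round(1),P.max(0).round(1),((P.min(0)-[180,220])*10).round(),((P.max(0)-[180,220])*10).round())
```

```text
44.5 [200.8 241. ] [225.  258.3] [208. 210.] [450. 383.]
78.5 [199.8 230.6] [224.5 247.8] [198. 106.] [445. 278.]
```

View pics/g2.png

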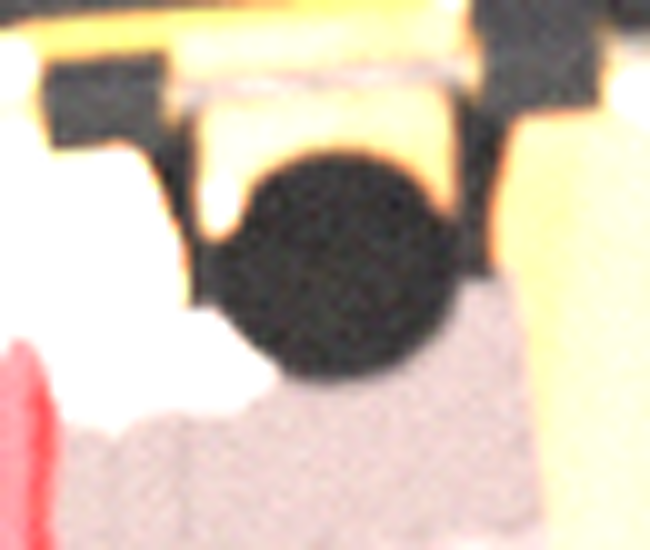

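The silhouette spans crop rows 150–383 against 106–383 expected, so the nut has tilted in the pads. Lowering gently with a lighter grip should bring it flat on its foot.

```bash
python3 -m inch '[[[0,0,1],[0,0,0],0.4],[[0,0,2],[0,0,0],0.4],[[0,0,2.5],[0,0,0],0.4],[[0,0,3],[0,0,0],0.4],[[0,0,3.3],[0,0,0],0.4],[[0,0,3.6],[0,0,0],0.4],[[0,0,3.9],[0,0,0],0.4],[[0,0,3.9],[0,0,0],0.4]]' 6 ;python3 g.py 479 -214 36 0.198;python3 - <<'E'
from h import *
im=robot.snapshot("side")[220:275,180:245,::-1].astype(float)
im=np.clip(im*3.5,0,255).astype(np.uint8)
cv2.imwrite("pics/g3.png",cv2.resize(im,None,fx=10,fy=10,interpolation=cv2.INTER_CUBIC))
c=np.array([478.9,-213.7,0]); a=np.linspace(0,6.28,60)
for z in(4,38):
    P=np.array([px(c+[28.5*np.cos(t),28.5*np.sin(t),z],"side") for t in a]); print(z,((P.min(0)-[180,220])*10).round(),((P.max(0)-[180,220])*10).round())
g=robot.snapshot("side")[:,:,::-1]; m=(g.max(2)<45).astype(np.uint8); m=m[230:275,195:230]; print(np.c_[np.arange(230,275),m.sum(1)][::2].tolist())
E
```

```text
time_s: 8.83
position: [477.8, -213.5, 200.5]
ee_rot: [-1.993, -2.427, 0.0]
ft_force: [-0.4, 0.7, -0.9]
finger_gap: 0.647
grasp_force: 6.0
8.83 hold [ 477.7 -213.4   37. ] shift cm [-0.07  0.1   0.1 ] turn [-0.03 -0.03 -0.12] gap 0.65 gf 6.0 F [-0.4  0.7 -0.9]
4 [220. 327.] [455. 502.]
38 [210. 229.] [451. 403.]
[[230.0, 35.0], [232.0, 24.0], [234.0, 3.0], [236.0, 2.0], [238.0, 2.0], [240.0, 3.0], [242.0, 4.0], [244.0, 6.0], [246.0, 8.0], [248.0, 17.0], [250.0, 26.0], [252.0, 30.0], [254.0, 29.0], [256.0, 32.0], [258.0, 32.0], [260.0, 28.0], [262.0, 26.0], [264.0, 21.0], [266.0, 17.0], [268.0, 11.0], [270.0, 0.0], [272.0, 0.0], [274.0, 0.0]]
```

```bash
python3 -m inch '[[[0,0,0.2],[0,0,0],0.4],[[0,0,0.3],[0,0,0],0.4],[[0,0,0.4],[0,0,0],0.4],[[0,0,0.5],[0,0,0],0.4],[[0,0,0.6],[0,0,0],0.4],[[0,0,0.65],[0,0,0],0.4],[[0,0,0.65],[0,0,0],0.4]]' 4 ;python3 g.py 479 -214 36 0.198;python3 - <<'E'
from h import *
im=robot.snapshot("side")[220:275,180:245,::-1].astype(float)
im=np.clip(im*3.5,0,255).astype(np.uint8)
cv2.imwrite("pics/g4.png",cv2.resize(im,None,fx=10,fy=10,interpolation=cv2.INTER_CUBIC))
E
```

```text
time_s: 9.52
position: [478.1, -213.7, 195.4]
ee_rot: [1.992, 2.427, -0.0]
ft_force: [-1.4, -0.2, 4.6]
finger_gap: 0.652
grasp_force: 4.0
9.52 hold [ 478.3 -213.9   31.9] shift cm [-0.04  0.08 -0.41] turn [ 0.05  0.07 -0.11] gap 0.65 gf 4.0 F [-1.4 -0.2  4.6]
```

View pics/g4.png

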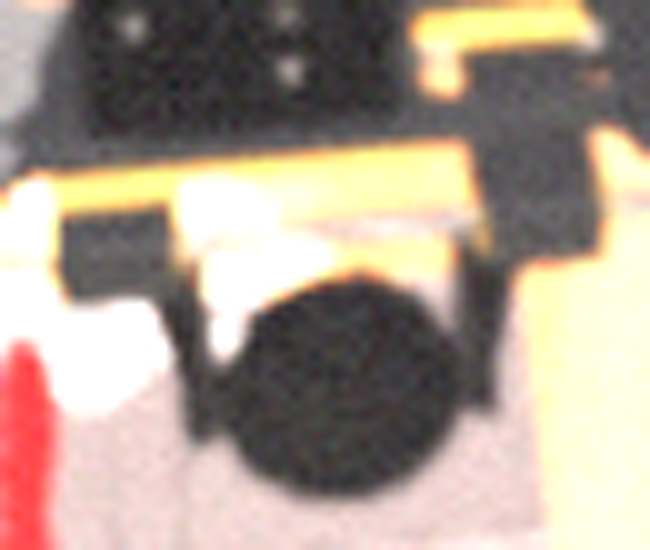

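Force 4.6 N upward: the nut stands on the floor, and its outline resembles the other nut's on the bench. I'll release, lift away and look from above on the way to the pen.

```bash
python3 -m inch '[[[0,0,-0.1],[0,0,0],0.65],[[0,0,-0.1],[0,0,0],0.8],[[0,0,-0.1],[0,0,0],0.8],[[0,0,-0.1],[0,0,0],0.8],[[0,0,-3],[0,0,0],0.8],[[0,0,-6],[0,0,0],0.8],[[0,0,-8],[0,0,0],0.8],[[0,0,-8],[0,0,0],0.8]]';python3 g.py 430 34 100 -0.039;python3 - <<'E'
from h import *
im=robot.snapshot("side")[180:290,160:310,::-1].astype(float)
im=np.clip(im*2.5,0,255).astype(np.uint8)
cv2.imwrite("pics/g5.png",cv2.resize(im,None,fx=5,fy=5,interpolation=cv2.INTER_CUBIC))
E
```

```text
time_s: 10.23
position: [479.1, -214.1, 278.0]
ee_rot: [1.988, 2.422, 0.001]
ft_force: [1.4, -0.2, 0.3]
finger_gap: 0.8
grasp_force: 0.0
10.23 hold [ 480.1 -214.8  114.5] shift cm [2.53e+01 2.00e-02 1.31e+00] turn [ 0.33  0.28 13.47] gap 0.8 gf 0.0 F [ 1.4 -0.2  0.3]
```

View pics/g5.png

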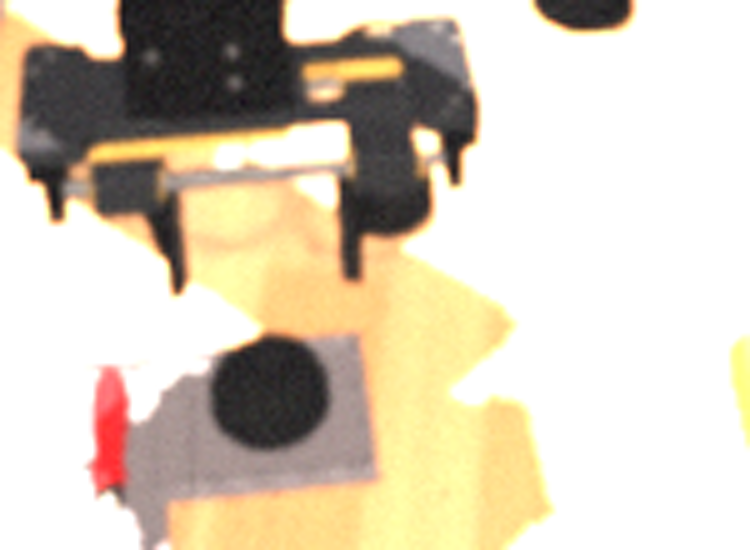

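The released nut stands by itself in the L pocket (crop (270,392)), so it is upright; the disc shape is just its domed outline. Next is the pen.

```bash
python3 -m inch '[[[25.3,0,2],[0,0,13.5],0.6],[[25.3,0,2],[0,0,13.5],0.6],[[25.3,0,2],[0,0,13.5],0.6],[[25.3,0,2],[0,0,13.5],0.6],[[25.3,0,2],[0,0,13.5],0.6],[[25.3,0,3],[0,0,13.5],0.6],[[25.3,0,5],[0,0,13.5],0.6],[[25.3,0,5],[0,0,13.5],0.6]]';python3 -m inch '[[[0,0,0],[0,0,0],0.6]]'; python3 g.py 430.4 34 23.5 -0.039
```

```text
time_s: 10.95
position: [426.3, 37.3, 221.6]
ee_rot: [-2.255, -2.177, 0.008]
ft_force: [-0.0, 0.8, 0.6]
finger_gap: 0.603
grasp_force: 0.0
time_s: 11.03
position: [428.2, 35.1, 223.3]
ee_rot: [-2.261, -2.177, 0.004]
ft_force: [-1.1, -0.2, 0.3]
finger_gap: 0.603
grasp_force: 0.0
11.03 hold [427.6  35.2  59.8] shift cm [-0.11  0.24  3.62] turn [-0.22 -0.02  0.06] gap 0.6 gf 0.0 F [-1.1 -0.2  0.3]
```

```bash
python3 -m inch '[[[0,0.1,2],[0,0,0],0.6],[[0,0.1,3.3],[0,0,0],0.6],[[0,0.1,3.7],[0,0,0],0.6],[[0,0.1,3.7],[0,0,0],0.6],[[0,0.1,3.7],[0,0,0],0.1],[[0,0.1,3.7],[0,0,0],0.1],[[0,0.1,3.7],[0,0,0],0.1],[[0,0.1,3.7],[0,0,0],0.1]]' 15; python3 -m inch '[[[0,0,0],[0,0,0],0.1],[[0,0,0],[0,0,0],0.1],[[0,0,0],[0,0,0],0.1],[[0,0,0],[0,0,0],0.1],[[0,0,-1.5],[0,0,0],0.1],[[0,0,-4],[0,0,0],0.1],[[0,0,-5],[0,0,0],0.1],[[0,0,-5],[0,0,0],0.1]]';python3 g.py 424.8 306.2 75 -0.162
```

```text
time_s: 11.7
position: [429.9, 34.5, 188.2]
ee_rot: [2.265, 2.176, 0.001]
ft_force: [-0.6, 0.2, -0.5]
finger_gap: 0.379
grasp_force: 0.0
time_s: 12.37
position: [430.1, 34.7, 239.2]
ee_rot: [2.262, 2.175, 0.004]
ft_force: [0.4, -0.3, -0.6]
finger_gap: 0.173
grasp_force: 15.0
12.37 hold [430.7  34.6  75.7] shift cm [27.11 -1.6   0.05] turn [0.22 0.02 7.03] gap 0.17 gf 15.0 F [ 0.4 -0.3 -0.6]
```

```bash
python3 -m inch '[[[3.5,-0.2,0],[0,0,1],0.1],[[7.5,-0.4,0],[0,0,2],0.1],[[11.5,-0.7,0],[0,0,3],0.1],[[15.5,-0.9,0],[0,0,4],0.1],[[19.5,-1.1,0],[0,0,5],0.1],[[23,-1.3,0],[0,0,6],0.1],[[26,-1.5,0],[0,0,7],0.1],[[27.1,-1.6,0],[0,0,7],0.1]]'; python3 -m inch '[[[0,0,0],[0,0,0],0.1],[[0,0,0],[0,0,0],0.1],[[0,0,0],[0,0,0],0.1]]'; python3 g.py 424.8 306.2 30 -0.162
python3 - <<'E'
from h import *
im=robot.snapshot("side"); g=im.astype(int)
b=(g[:,:,2]>g[:,:,0]+40)&(g[:,:,2]>70); b[:120]=0; b[:,330:]=0
ys,xs=np.nonzero(b); print("blue",len(xs),xs.mean().round(1),ys.mean().round(1),xs.min(),xs.max(),ys.min(),ys.max())
h=np.array([424.8,306.2,60]); y=np.array([np.sin(.162),np.cos(.162),0])
for d in(67,33,-67): print(d,px(h+d*y,"side").round(1))
cv2.imwrite("pics/p.png",cv2.resize(im[110:210,160:290,::-1],None,fx=6,fy=6,interpolation=cv2.INTER_CUBIC))
E
```

```text
time_s: 13.03
position: [424.0, 309.7, 236.7]
ee_rot: [-2.39, -2.038, -0.002]
ft_force: [0.2, -0.8, -0.5]
finger_gap: 0.171
grasp_force: 15.0
time_s: 13.28
position: [424.1, 304.7, 236.9]
ee_rot: [-2.394, -2.034, 0.004]
ft_force: [0.0, 0.6, -0.6]
finger_gap: 0.171
grasp_force: 15.0
13.28 hold [423.7 304.5  73.4] shift cm [0.17 0.05 4.34] turn [-0.11  0.1  -0.03] gap 0.17 gf 15.0 F [ 0.   0.6 -0.6]<stdin>:4: RuntimeWarning: Mean of empty slice.
  ret = ret.dtype.type(ret / rcount)
Traceback (most recent call last):
ValueError: zero-size array to reduction operation minimum which has no identity
```

Run:
```python
from h import *
im=robot.snapshot("side"); g=im.astype(int)
h=np.array([423.7,304.5,58]); y=np.array([np.sin(.162),np.cos(.162),0])
for d in(67,-10,-67): print(d,px(h+d*y,"side").round(1))
m=((g.max(2)-g.min(2))<45)&(g.mean(2)>125); u,v=px(h-50*y,"side").astype(int); s=m[v-16:v+17,u-14:u+15]
print(u,v); print("\n".join("".join(".#"[int(k)] for k in r) for r in s))
```

```text
67 [223.1 131.2]
-10 [216.9 141. ]
-67 [212.  148.9]
213 146
.............................
.............................
.............................
.............................
.............................
.............................
.............................
.............................
.............................
...................#.........
..................##.........
..................##.......##
.................##..........
.................##..........
................##.....######
................##...#####.##
...............##....####....
..............###...####.....
..............##....####.....
.............##....####......
..............#..............
.............................
.............................
.............................
.............................
.............................
.............................
.............................
.............................
.............................
.............................
.............................
.............................
```

The white end runs from about (218,139) to (212.5,150), which matches the predicted level pen. I'll lower and release.

```bash
python3 -m inch '[[[0.1,0,2],[0,0,0],0.1],[[0.1,0,3.5],[0,0,0],0.1],[[0.1,0,4.1],[0,0,0],0.1],[[0.1,0,4.3],[0,0,0],0.1],[[0.1,0,4.3],[0,0,0],0.1],[[0.1,0,4.3],[0,0,0],0.1]]';python3 g.py 424.8 306.2 29.8 -0.162
```

```text
time_s: 13.88
position: [424.9, 306.7, 194.9]
ee_rot: [2.394, 2.034, 0.001]
ft_force: [-0.4, 0.7, -0.5]
finger_gap: 0.171
grasp_force: 15.0
13.88 hold [425.  306.7  31.4] shift cm [-0.05 -0.01  0.16] turn [ 0.02 -0.02 -0.04] gap 0.17 gf 15.0 F [-0.4  0.7 -0.5]
```

Now release, lift, and head for the roll at (505,73).

```bash
python3 -m inch '[[[0,0,0.15],[0,0,0],0.17],[[0,0,0.15],[0,0,0],0.17],[[0,0,0.15],[0,0,0],0.3],[[0,0,0.15],[0,0,0],0.34],[[0,0,0.15],[0,0,0],0.34],[[0,0,-3],[0,0,0],0.34],[[0,0,-6],[0,0,0],1],[[0,0,-8],[0,0,0],1]]';python3 g.py 505 72.6 80 0
```

```text
time_s: 14.55
position: [424.8, 307.3, 276.2]
ee_rot: [2.393, 2.035, 0.002]
ft_force: [0.7, 0.2, 0.2]
finger_gap: 0.413
grasp_force: 0.0
14.55 hold [425.  307.3 112.7] shift cm [-21.87  11.69   3.26] turn [ 0.06 -0.04 -9.26] gap 0.41 gf 0.0 F [0.7 0.2 0.2]
```

```bash
python3 -m inch '[[[-21.9,11.7,3.2],[0,0,-9.3],1],[[-21.9,11.7,3.2],[0,0,-9.3],1],[[-21.9,11.7,3.2],[0,0,-9.3],1],[[-21.9,11.7,3.2],[0,0,-9.3],1],[[-21.9,11.7,3.2],[0,0,-9.3],1],[[-21.9,11.7,3.2],[0,0,-9.3],1],[[-21.9,11.7,3.2],[0,0,-9.3],1],[[-21.9,11.7,3.2],[0,0,-9.3],1]]';python3 -m inch '[[[0,0,0],[0,0,0],1],[[0,0,0],[0,0,0],1]]'; python3 g.py 505 72.6 26 0
python3 - <<'E'
from h import *
im=robot.snapshot("top")
cv2.imwrite("pics/q.png",cv2.resize(im[150:280,80:240,::-1],None,fx=5,fy=4.6,interpolation=cv2.INTER_CUBIC))
E
```

```text
time_s: 15.22
position: [505.9, 69.5, 242.3]
ee_rot: [2.226, 2.216, 0.001]
ft_force: [-0.6, -0.2, -0.4]
finger_gap: 0.967
grasp_force: 0.0
time_s: 15.38
position: [504.0, 73.2, 242.6]
ee_rot: [-2.219, -2.223, 0.001]
ft_force: [-0.8, -0.1, 0.9]
finger_gap: 0.993
grasp_force: 0.0
15.38 hold [503.8  73.3  79.1] shift cm [-0.06  0.11  5.31] turn [-0.07 -0.02  0.1 ] gap 0.99 gf 0.0 F [-0.8 -0.1  0.9]
```

View pics/q.png

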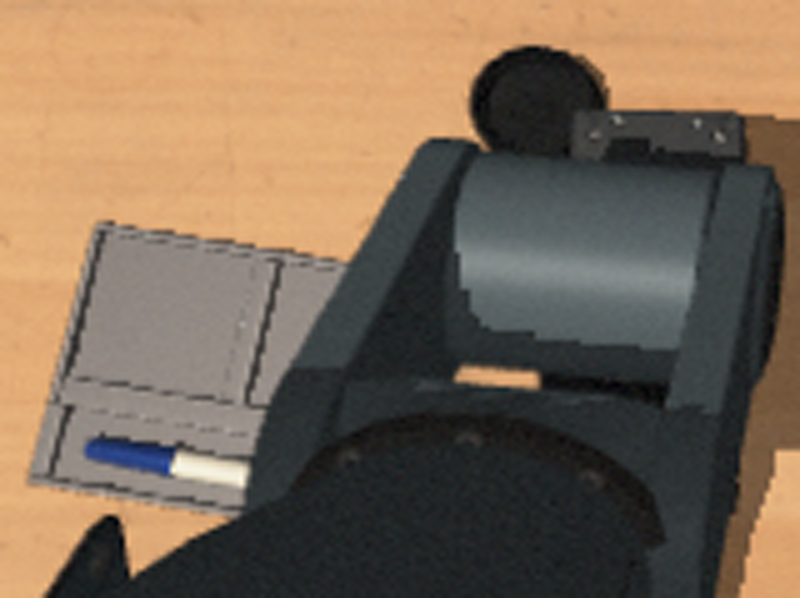

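The pen lies in the slot (cap end at (90,447), aligned). Now I'll grip the roll.

```bash
python3 -m inch '[[[0,0.1,2],[0,0,0],1],[[0,0.1,4.5],[0,0,0],1],[[0,0.1,5.3],[0,0,0],1],[[0,0.1,5.3],[0,0,0],1],[[0,0.1,5.3],[0,0,0],0.5],[[0,0.1,5.3],[0,0,0],0.5],[[0,0.1,5.3],[0,0,0],0.5],[[0,0.1,5.3],[0,0,0],0.5]]' 20; python3 -m inch '[[[0,0,0],[0,0,0],0.5],[[0,0,0],[0,0,0],0.5],[[0,0,0],[0,0,0],0.5],[[0,0,0],[0,0,0],0.5],[[0,0,-1.5],[0,0,0],0.5],[[0,0,-4],[0,0,0],0.5],[[0,0,-5],[0,0,0],0.5],[[0,0,-5],[0,0,0],0.5]]';python3 g.py 508.4 340.1 75 -0.162
```

```text
time_s: 16.1
position: [506.1, 72.2, 190.5]
ee_rot: [2.22, 2.221, 0.002]
ft_force: [0.4, -0.4, 0.5]
finger_gap: 0.784
grasp_force: 0.0
time_s: 16.77
position: [506.6, 72.0, 241.4]
ee_rot: [2.218, 2.219, 0.005]
ft_force: [0.2, -0.3, -0.4]
finger_gap: 0.673
grasp_force: 20.0
16.77 hold [507.4  71.9  77.9] shift cm [26.81  0.2   0.28] turn [ 0.28 -0.    9.31] gap 0.67 gf 20.0 F [ 0.2 -0.3 -0.4]
```

```bash
python3 -m inch '[[[3.5,0,0],[0,0,1],0.5],[[7.5,0,0],[0,0,2.5],0.5],[[11.5,0.1,0],[0,0,4],0.5],[[15.5,0.1,0],[0,0,5],0.5],[[19.5,0.2,0],[0,0,6.5],0.5],[[23,0.2,0],[0,0,8],0.5],[[25.5,0.2,0],[0,0,9],0.5],[[26.8,0.2,0],[0,0,9.3],0.5]]'; python3 -m inch '[[[0,0,0],[0,0,0],0.5],[[0,0,0],[0,0,0],0.5],[[0,0,0],[0,0,0],0.5]]'; python3 g.py 508.4 340.1 32 -0.162
```

```text
time_s: 17.43
position: [506.9, 343.4, 238.3]
ee_rot: [-2.391, -2.037, -0.001]
ft_force: [-0.2, -0.8, -0.3]
finger_gap: 0.674
grasp_force: 20.0
time_s: 17.68
position: [507.3, 339.0, 238.5]
ee_rot: [-2.394, -2.034, 0.004]
ft_force: [0.4, 0.5, -0.7]
finger_gap: 0.67
grasp_force: 20.0
17.68 hold [506.9 338.8  75. ] shift cm [0.13 0.1  4.3 ] turn [-0.11  0.1  -0.01] gap 0.67 gf 20.0 F [ 0.4  0.5 -0.7]
```

```bash
python3 -m inch '[[[0.1,0.1,2],[0,0,0],0.5],[[0.1,0.1,3.5],[0,0,0],0.5],[[0.1,0.1,4],[0,0,0],0.5],[[0.1,0.1,4.4],[0,0,0],0.5],[[0.1,0.1,4.5],[0,0,0],0.5],[[0.1,0.1,4.5],[0,0,0],0.5],[[0.1,0.1,4.5],[0,0,0],0.5]]' 10;python3 g.py 508.4 340.1 30 -0.162
```

```text
time_s: 18.27
position: [509.2, 340.7, 195.2]
ee_rot: [2.394, 2.034, 0.002]
ft_force: [0.1, -0.2, -0.1]
finger_gap: 0.674
grasp_force: 10.0
18.27 hold [509.4 340.8  31.7] shift cm [-0.07 -0.07  0.17] turn [ 0.06 -0.04 -0.02] gap 0.67 gf 10.0 F [ 0.1 -0.2 -0.1]
```

```bash
python3 -m inch '[[[0,0,0.1],[0,0,0],0.7],[[0,0,0.1],[0,0,0],0.82],[[0,0,0.1],[0,0,0],0.82],[[0,0,0.1],[0,0,0],0.82],[[0,0,-2],[0,0,0],0.82],[[0,0,-6],[0,0,0],1],[[0,0,-8],[0,0,0],1],[[0,0,-8],[0,0,0],1]]';python3 g.py 517.7 -56.2 95 0
```

```text
time_s: 18.93
position: [510.4, 341.9, 279.6]
ee_rot: [2.391, 2.033, 0.016]
ft_force: [0.7, 0.3, 1.0]
finger_gap: 0.955
grasp_force: 0.0
18.93 hold [512.  342.5 116.1] shift cm [-39.18   7.1    1.95] turn [ 0.52 -0.28 -9.25] gap 0.96 gf 0.0 F [0.7 0.3 1. ]
```

```bash
python3 -m inch '[[[-39.2,7.1,1.9],[0,0,-9.3],1],[[-39.2,7.1,1.9],[0,0,-9.3],1],[[-39.2,7.1,1.9],[0,0,-9.3],1],[[-39.2,7.1,1.9],[0,0,-9.3],1],[[-39.2,7.1,1.9],[0,0,-9.3],1],[[-39.2,7.1,1.9],[0,0,-9.3],1],[[-39.2,7.1,1.9],[0,0,-9.3],1],[[-39.2,7.1,1.9],[0,0,-9.3],1]]';python3 g.py 517.7 -56.2 80 0
```

```text
time_s: 19.6
position: [514.0, 7.9, 258.1]
ee_rot: [-2.22, -2.222, 0.001]
ft_force: [1.4, 0.2, -0.5]
finger_gap: 0.997
grasp_force: 0.0
19.6 hold [513.8   7.9  94.6] shift cm [-6.41  0.37  1.46] turn [-0.06 -0.01  0.05] gap 1.0 gf 0.0 F [ 1.4  0.2 -0.5]
```

```bash
python3 -m inch '[[[-3,0.2,0.5],[0,0,0],1],[[-5.5,0.3,1],[0,0,0],1],[[-6.2,0.3,1.4],[0,0,0],1],[[-6.2,0.3,1.4],[0,0,0],1],[[-6.2,0.3,1.4],[0,0,0],1],[[-6.2,0.3,1.4],[0,0,0],1]]';python3 g.py 517.7 -56.2 31 0
```

```text
time_s: 20.1
position: [517.2, -51.1, 244.5]
ee_rot: [-2.219, -2.222, 0.001]
ft_force: [0.5, 0.6, 0.1]
finger_gap: 0.995
grasp_force: 0.0
20.1 hold [517. -51.  81.] shift cm [-0.52  0.06  5.  ] turn [-0.07 -0.04  0.1 ] gap 0.99 gf 0.0 F [0.5 0.6 0.1]
```

```bash
python3 -m inch '[[[-0.5,0,0.5],[0,0,0],1],[[-0.5,0,2],[0,0,0],1],[[-0.5,0,4],[0,0,0],1],[[-0.5,0,5],[0,0,0],1],[[-0.5,0,5],[0,0,0],1],[[-0.5,0,5],[0,0,0],0.4],[[-0.5,0,5],[0,0,0],0.4],[[-0.5,0,5],[0,0,0],0.4]]' 20; python3 -m inch '[[[0,0,0],[0,0,0],0.4],[[0,0,0],[0,0,0],0.4],[[0,0,0],[0,0,0],0.4],[[0,0,0],[0,0,0],0.4],[[0,0,0],[0,0,0],0.4],[[0,0,-2],[0,0,0],0.4],[[0,0,-5],[0,0,0],0.4],[[0,0,-6],[0,0,0],0.4]]';python3 g.py 493.2 247.4 90 -0.162
```

```text
time_s: 20.77
position: [517.9, -57.2, 195.5]
ee_rot: [2.219, 2.221, 0.001]
ft_force: [-0.1, 0.5, 0.2]
finger_gap: 0.853
grasp_force: 0.0
time_s: 21.43
position: [518.1, -57.5, 257.0]
ee_rot: [2.219, 2.22, 0.002]
ft_force: [1.5, -0.4, -0.0]
finger_gap: 0.632
grasp_force: 20.0
21.43 hold [518.6 -57.7  93.5] shift cm [30.49 -2.47  0.31] turn [0.17 0.04 9.31] gap 0.63 gf 20.0 F [ 1.5 -0.4 -0. ]
```

```bash
python3 -m inch '[[[3.5,-0.3,0],[0,0,1],0.4],[[7.5,-0.6,0],[0,0,2.5],0.4],[[11.5,-0.9,0],[0,0,4],0.4],[[15.5,-1.2,0],[0,0,5],0.4],[[19.5,-1.6,0],[0,0,6.5],0.4],[[23.5,-1.9,0],[0,0,8],0.4],[[27,-2.2,0],[0,0,9],0.4],[[29.5,-2.4,0],[0,0,9.3],0.4]]'; python3 -m inch '[[[0.8,0,0],[0,0,0],0.4],[[0.8,0,0],[0,0,0],0.4],[[0.8,0,0],[0,0,0],0.4],[[0.8,0,0],[0,0,0],0.4]]'; python3 g.py 493.2 247.4 37 -0.162
```

```text
time_s: 22.1
position: [492.4, 240.5, 254.3]
ee_rot: [-2.392, -2.036, 0.0]
ft_force: [-0.1, -0.3, 0.2]
finger_gap: 0.634
grasp_force: 20.0
time_s: 22.43
position: [494.8, 244.3, 254.4]
ee_rot: [-2.395, -2.033, 0.002]
ft_force: [1.7, -0.3, -1.2]
finger_gap: 0.638
grasp_force: 20.0
22.43 hold [494.7 244.2  90.9] shift cm [ 0.29 -0.21  5.39] turn [-0.05  0.05 -0.05] gap 0.64 gf 20.0 F [ 1.7 -0.3 -1.2]
```

```bash
python3 -m inch '[[[0.3,-0.2,2],[0,0,0],0.4],[[0.3,-0.2,4],[0,0,0],0.4],[[0.3,-0.2,5],[0,0,0],0.4],[[0.3,-0.2,5.4],[0,0,0],0.4],[[0.3,-0.2,5.4],[0,0,0],0.4],[[0.3,-0.2,5.4],[0,0,0],0.4]]' 8;python3 g.py 493.2 247.4 34 -0.162;python3 -m inch '[[[0,0,0.1],[0,0,0],0.4],[[0,0,0.2],[0,0,0],0.4],[[0,0,0.3],[0,0,0],0.4],[[0,0,0.4],[0,0,0],0.4],[[0,0,0.5],[0,0,0],0.4],[[0,0,0.5],[0,0,0],0.4]]' 5;python3 g.py 493.2 247.4 34 -0.162
```

```text
time_s: 22.93
position: [493.7, 248.2, 201.0]
ee_rot: [2.395, 2.033, 0.001]
ft_force: [0.3, -0.0, 0.0]
finger_gap: 0.639
grasp_force: 8.0
22.93 hold [493.8 248.2  37.5] shift cm [-0.08 -0.04  0.35] turn [ 0.02 -0.01 -0.06] gap 0.64 gf 8.0 F [ 0.3 -0.   0. ]
time_s: 23.43
position: [493.7, 249.0, 197.1]
ee_rot: [2.392, 2.034, 0.003]
ft_force: [-0.1, -0.2, 6.2]
finger_gap: 0.641
grasp_force: 5.0
23.43 hold [494.1 249.1  33.6] shift cm [-0.17 -0.02 -0.04] turn [ 0.13 -0.05  0.03] gap 0.64 gf 5.0 F [-0.1 -0.2  6.2]
```

```bash
python3 -m inch '[[[0,0,-0.1],[0,0,0],0.65],[[0,0,-0.1],[0,0,0],0.8],[[0,0,-0.1],[0,0,0],0.8],[[0,0,-0.1],[0,0,0],0.8],[[0,0,-3],[0,0,0],0.8],[[0,0,-6],[0,0,0],0.8],[[0,0,-9],[0,0,0],0.8],[[0,0,-9],[0,0,0],0.8]]';python3 -m inch '[[[-4,0,0],[0,0,0],0.8],[[-8,0,0],[0,0,0],0.8],[[-12,0,0],[0,0,0],0.8],[[-16,0,0],[0,0,0],0.8],[[-20,0,0],[0,0,0],0.8],[[-24,0,0],[0,0,0],0.8],[[-24,0,0],[0,0,0],0.8]]'
python3 - <<'E'
from h import *
im=robot.snapshot("top")[:,:,::-1]
L=np.clip(im[160:280,85:215]*1.5,0,255).astype(np.uint8); Q=np.clip(im[160:280,290:420]*1.5,0,255).astype(np.uint8)
cv2.imwrite("pics/z.png",cv2.resize(np.hstack([L,Q]),None,fx=3,fy=4,interpolation=cv2.INTER_CUBIC))
E
```

```text
time_s: 24.1
position: [495.0, 249.5, 290.5]
ee_rot: [2.39, 2.032, 0.014]
ft_force: [0.8, 0.4, 0.4]
finger_gap: 0.796
grasp_force: 0.0
time_s: 24.68
position: [454.2, 6.4, 285.3]
ee_rot: [2.401, 2.025, -0.002]
ft_force: [-1.1, 0.7, 0.5]
finger_gap: 0.801
grasp_force: 0.0
```

View pics/z.png

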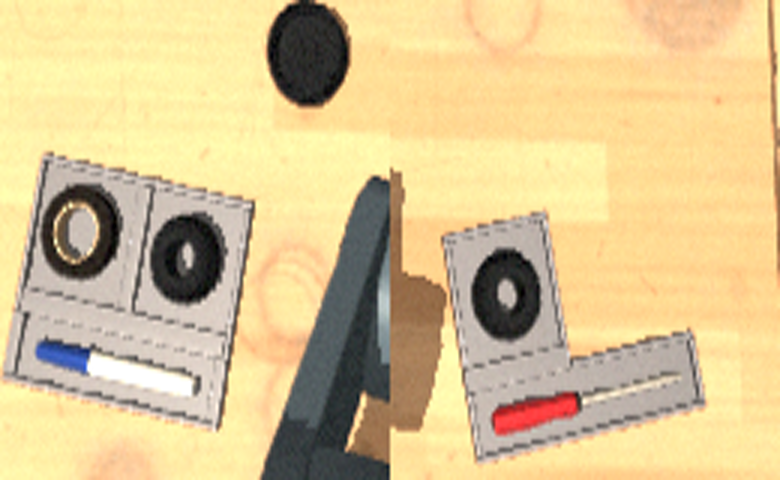

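Every item is in its own slot or pocket. The roll (crop (80,232)) looks closest to a rim, so I'll check the pocket positions numerically.

```bash
cat > e.py <<'E'
from h import *
im=robot.snapshot("top")
def loc(p,o,th):
    c,s=np.cos(th),np.sin(th); d=p-np.array(o); return np.array([c*d[0]+s*d[1],-s*d[0]+c*d[1]]).round(1)
dk=(im.max(2)<60).astype(np.uint8)
n,l,st,ce=cv2.connectedComponentsWithStats(cv2.morphologyEx(dk,cv2.MORPH_OPEN,np.ones((3,3))))
for i in range(1,n):
    if 150<st[i][4]<1200 and 190<ce[i][1]<260:
        x,y,ww,hh,_=st[i]; u,v=x+(ww-1)/2,y+(hh-1)/2
        for z in(15,27):
            p=w(u,v,z)[:2]; print(ce[i].round(1),(u,v),(ww,hh),z,p.round(1),"rect",loc(p,(473.2,298.3),-.162),"L",loc(p,(461.8,-272.5),.198))
E
python3 e.py
```

```text
[246.  210.5] (np.float64(243.5), np.float64(212.5)) (np.int32(50), np.int32(30)) 15 [528.2   5.2] rect [ 101.6 -280.3] L [119.8 259.3]
[246.  210.5] (np.float64(243.5), np.float64(212.5)) (np.int32(50), np.int32(30)) 27 [527.2   5.1] rect [ 100.6 -280.7] L [118.7 259.3]
[112.8 217.2] (np.float64(111.5), np.float64(217.0)) (np.int32(26), np.int32(23)) 15 [511.6 342.7] rect [30.7 50. ] L [169.8 593.4]
[112.8 217.2] (np.float64(111.5), np.float64(217.0)) (np.int32(26), np.int32(23)) 27 [510.7 338.3] rect [30.6 45.5] L [168.1 589.2]
[146.9 224.3] (np.float64(147.0), np.float64(224.5)) (np.int32(25), np.int32(22)) 15 [493.8 251.1] rect [ 27.9 -43.2] L [134.4 507.1]
[146.9 224.3] (np.float64(147.0), np.float64(224.5)) (np.int32(25), np.int32(22)) 27 [493.2 247.8] rect [ 27.9 -46.6] L [133.1 504. ]
[328.3 233.3] (np.float64(328.0), np.float64(233.0)) (np.int32(23), np.int32(23)) 15 [ 478.9 -212.2] rect [  88.  -502.9] L [28.6 55.8]
[328.3 233.3] (np.float64(328.0), np.float64(233.0)) (np.int32(23), np.int32(23)) 27 [ 478.5 -209.5] rect [  87.1 -500.3] L [28.7 58.5]
```

```bash
python3 -m inch '[[[0,0,-2],[0,0,0],0.8],[[0,0,-2],[0,0,0],0.8],[[0,0,-2],[0,0,0],0.8]]'; python3 -c "
from plant import robot
print(robot.close_job())"
```

```text
time_s: 25.03
position: [454.9, 13.2, 306.0]
ee_rot: [2.391, 2.036, 0.002]
ft_force: [0.1, 0.4, -0.3]
finger_gap: 0.793
grasp_force: 0.0
the job is handed in; nothing more can be done
None
```

I handed the job in at about 25 s with both kits made up; the last top view shows every part in its own slot or pocket, with the nuts and roll within about 4 mm of centre, but the hand-in returned no verdict.

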